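Clamp a well plate with a stand whose feed ring and lock knob are concentric

ROBOT

A 6-joint arm with a two-finger parallel gripper is mounted at the origin on a cart in front of the work surface, level with it; the furniture and walls round the work are solid. World frame = base frame: x ahead of the robot, y to its left, z up, the work surface at z = 0. Lengths are in mm, angles in rad, forces in N, time in s.
With the tool pointing down it reaches from about 350 to 775 mm from the base axis. Payload 7.3 kg.
Tool frame: the origin (TCP) lies at the centre of the arm's flange, where the gripper is bolted on; the fingertips stand 178 mm ahead of it and the grasp point (between the pads) lies 159 mm ahead of it; z points along the fingers, y is the direction in which the jaws open and shut (so a half turn about z gives the same grasp; the last joint's range is limited). The gripper opens to 92 mm and grips with 3 to 60 N. Pads are 19 mm wide; open, the fingers measure 130 mm over their backs; the gripper's body (75 mm by 190 mm) begins 47 mm behind the grasp point.
Start: joints at [-1.288, 0.342, 1.524, -0, 1.275, -0.146], TCP at [218.304, -477.463, 404.741] pointing down, gripper open.
Joint ranges: [-2.53, 2.53], [-0.77, 2.02], [0.04, 2.7], [-1, 4.14], [0.28, 2.66], [-3.11, 3.11]. Speed limits (rad/s): [2.57, 2.57, 3.14, 3.14, 3.14, 3.14].

INTERFACE

Orientations are given as [roll, pitch, yaw] about the fixed x, y, z axes, in that order (R = Rz(yaw) Ry(pitch) Rx(roll)).
In Python, from plant import get_obs, capture, close_job gives the robot as it stands. The module is installed in compiled form; this text tells all that it offers.
- The arm moves only by the shell command python3 -m pendant 'ROWS'. ROWS is JSON, a list of rows, each a list of 3 entries, a list of its own where there are three numbers: the shift along the tool's x, y, z in m, then the turn, a rotation vector about the tool's x, y, z in rad, then the finger opening in m, from 0 to 0.0918. In form: [[[tx, ty, tz], [wx, wy, wz], fingers], ...]. A call has 1 to 10 rows; each row is the pose to reach, as a shift and turn from the pose commanded when the call began, along the tool's axes at that moment; what a row does not reach only later rows make up. A row lasts 1/12 s, in which the tool goes at most 41.7 mm and 7.16 degrees, less where a joint would pass 70% of its speed; a pose out of reach is approached as far as the arm can. A call with a gripper value outside its range is refused whole. The fingers move at their own pace and stop on an object; the grip force is fixed at half the most. Time passes only in rows, so rows that repeat a pose let the fingers close. It gives the time, the measured TCP pose, the force and the opening at its end, in the units of the state.
- get_obs(): the state, without advancing time (a new reading comes with each control period).
- capture(name): name is "scene" or "top"; returns a dict with "color" (420x560x3 uint8, red, green, blue), "mtx" (3x3 intrinsics, pixels), "rvec" (rotation vector, rad) and "tvec" (3), from world to camera coordinates, as OpenCV has them. Camera axes: x right, y down, z forward; pixel columns grow to the right and rows downward; lengths in mm; the calibration is good to about 2 mm. A picture is of the moment at which its call begins. There is no depth.
- close_job(): hands the job in, once; it reports no verdict.
The state is a dict: "time": time; "joint_positions": joint angles; "dq": joint speeds; "tau": joint torques, N m; "tool_pos": TCP position; "tcp_rot": TCP orientation; "contact_force": force on the tool from outside, world axes, zero at the start; "moment": the same for the moment, N m; "grip_width": finger opening in mm.
Only numpy, scipy, OpenCV 4.12 (cv2) and the standard library are available. Lean on these libraries where they do the work, as an engineer would, in place of code of your own. Each camera call takes 0.05 s, during which the arm holds its last target. There are 200 camera calls.

TASK

The well plate on the small two-pillar clamp stand has to be held down. Slacken the small lock knob in the middle of the big feed ring, turn the ring clockwise until the foot bears lightly on the plate (it should grip it, but hard pressure cracks the wells), then tighten the lock knob clockwise fully home again. Whenever you turn the lock knob the ring must stay where it is, and leave everything else on the desk alone.

Things in the scene. Friction and masses are not known exactly. Their poses are not given: they have to be found in the camera images.
- clamp_stand: Clamp stand, fixed to the desk: grey base 200 x 170 mm, top at 20 mm, two pillars at the back joined by an aluminium bridge (top at 170 mm) that carries two concentric knobs on one vertical axis. Origin: centre of the base's underside; x points to the pillars (away from the robot at yaw 0), z up. Knob axis at x = +60 mm, y = 0; plate nest centred at x = -35 mm, y = 0.
- ring_grip (a point): On the knob axis, 16 mm above the underside of the outer knob, the feed ring: black, fluted, 60 mm in diameter, 26 mm tall, 183 to 209 mm above the desk, free all round. Below it a 41 mm boss and, 13 mm under the ring, the bridge (44 x 112 mm, long side along the stand's y) with two 5 mm screw heads 40 mm either side of the axis.
- lock_grip (a point): On the knob axis, 20 mm above the ring's top face, to grip the inner knob, the lock knob: plain metal, knurled, 26 mm in diameter, standing 2 to 32 mm above the ring's top face (211 to 241 mm above the desk).
- feed_ring (a joint): Turn of the ring against the stand (rad), 0 at the start, grows clockwise seen from above, range -0.5 to 2.6; lowers the foot 10 mm per rad. Friction of 0.14 N m keeps it where it is left (more when locked). Once the foot meets the plate, its load grows 8 N for each 0.1 rad, and the torque on the ring by 0.01 N m per newton of load.
- lock_knob (a joint): Turn of the lock knob against the ring that carries it (rad), grows clockwise seen from above: 0 = slack stop, 1.5 = fully home (hard stop). Starts tight, at 1.2 to 1.4. Above 0.8 it brakes the ring, below the ring is free. Turns with about 0.06 N m and stays put; driven on against either stop it drags the ring round with it.
- crosshead: Grey crosshead sliding on the pillars, with an arm that carries the foot over the nest; origin on the knob axis, 95 mm above the desk at the start. The foot, a sprung 44 mm disc with a rubber sole, is screwed out differently each time: its sole starts 5 to 13 mm above the plate, so the ring meets it after 0.5 to 1.3 rad.
- well_plate: The 96-well plate to be clamped, 86 x 128 x 16 mm, loose in the nest on the base between low aluminium rails; origin: centre of its underside. It cracks under a foot load of more than 20 N.
- spare_plate: Another well plate, 86 x 128 x 16 mm, loose on the desk to the right of the stand. Origin: centre of its underside. A bystander.
- pipette: A pipette, 242 mm long, 30 mm high, loose on the desk to the left of the stand. Origin: under its middle. A bystander.

How it is judged:
By the outcome, as a careful person would: the job done as asked, in the order asked, and still so for the second after the job is handed in, with the robot touching nothing.
It also fails if it takes over 72 s, if anything falls off the work surface, if the arm or the gripper's body presses on something with over 40 N, if the wrist force passes 120 N, or if a joint passes its speed limit or range.

## Working session

There is one attempt and no reset: what is moved stays moved. The work goes in short steps, Python scripts to look and compute and a shell command to move; the robot and the scene stay as the last step left them, time stands still between calls to the robot, and variables do not carry over. Pictures are saved under pics/ and viewed, about 8 in all and at most 12, crops included, and the job is handed in when it is done.

```bash
mkdir -p pics
python3 - <<'E'
from plant import get_obs, capture
import cv2,numpy as np
o=get_obs();print({k:np.round(v,3) for k,v in o.items()})
for n in("scene","top"):
    c=capture(n);cv2.imwrite(f"pics/{n}0.png",c["color"][:,:,::-1]);np.savez(f"{n}.npz",**c)
    R=cv2.Rodrigues(np.array(c["rvec"],float))[0];print(n,c["mtx"],(-R.T@np.ravel(c["tvec"])).round(1))
E
```

```text
{'time': np.float64(0.0), 'joint_positions': array([-1.288,  0.343,  1.525, -0.   ,  1.275, -0.146]), 'dq': array([-0.001, -0.   ,  0.   , -0.001, -0.001, -0.002]), 'tau': array([ -0.   , -43.124, -24.423,   0.072,   0.056,  -0.   ]), 'tool_pos': array([ 218.272, -477.311,  404.041]), 'tcp_rot': array([-3.14 , -0.   ,  0.429]), 'contact_force': array([-0.652, -0.456,  0.949]), 'moment': array([ 0.035,  0.004, -0.005]), 'grip_width': np.float64(91.635)}
scene [[417.55920282   0.         271.88337805]
 [  0.         417.55920282 207.50737033]
 [  0.           0.           1.        ]] [ 18.8 563.9 851.6]
top [[519.44795941   0.         274.91161109]
 [  0.         519.44795941 209.09658851]
 [  0.           0.           1.        ]] [ 394.4   -8.5 1142.9]
```

View pics/scene0.png

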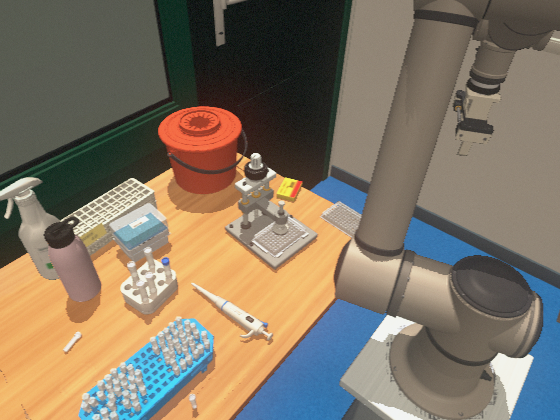

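View pics/top0.png

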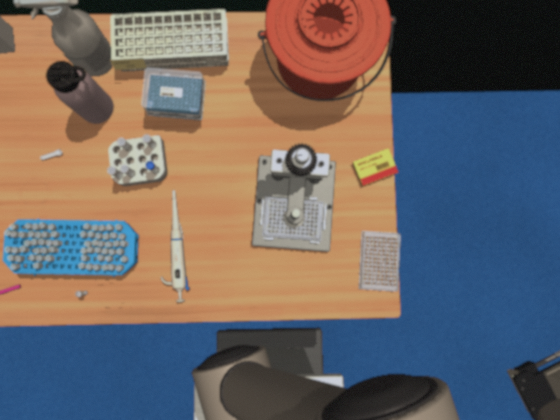

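Scene: stand at (270,225), knobs at (256,165). Top: lock knob near (302,157), ring (301,160), with the bucket rim ending near row 95. Next I'll measure and zoom.

```bash
cat > h.py <<'E'
import numpy as np,cv2
def cam(c):
    R=cv2.Rodrigues(np.array(c["rvec"],float))[0];return np.array(c["mtx"]),R,np.ravel(c["tvec"]).astype(float)
def ray(c,uv,z):
    K,R,t=cam(c);o=-R.T@t;d=R.T@np.linalg.inv(K)@np.array([*uv,1.]);return o+d*(z-o[2])/d[2]
def proj(c,p):
    return cv2.projectPoints(np.array(p,float).reshape(-1,1,3),np.array(c["rvec"],float),np.array(c["tvec"],float),np.array(c["mtx"]),None)[0].reshape(-1,2)
def crop(c,u,v,w,h,s,name):
    i=c["color"][v:v+h,u:u+w,::-1];cv2.imwrite(name,cv2.resize(i,None,fx=s,fy=s,interpolation=cv2.INTER_CUBIC))
E
python3 - <<'E'
from h import *
t=np.load("top.npz");s=np.load("scene.npz")
# base: grey mask corners
hsv=cv2.cvtColor(t["color"],cv2.COLOR_RGB2HSV);m=((hsv[...,1]<70)*255).astype(np.uint8);m[:140]=0;m[260:]=0;m[:,:240]=0;m[:,345:]=0
cs=max(cv2.findContours(m,0,2)[0],key=cv2.contourArea);print(cv2.minAreaRect(cs))
g=t["color"].max(2);k=((g<60)*255).astype(np.uint8);k[:135]=0;k[185:]=0;k[:,:275]=0;k[:,330:]=0
for c in cv2.findContours(k,0,2)[0]:
    if cv2.contourArea(c)>30: print("dark",cv2.minEnclosingCircle(c),cv2.contourArea(c))
a=np.hstack([cv2.resize(t["color"][135:255,245:345,::-1],(400,480),interpolation=2),cv2.resize(s["color"][140:260,215:315,::-1],(400,480),interpolation=2)])
cv2.imwrite("pics/z1.png",a)
print("bucket rim pt z=200..300",[ray(t,(325,98),z).round() for z in(0,200,300)])
E
```

```text
((294.3688049316406, 196.3895263671875), (77.6718521118164, 103.98777770996094), 4.573921203613281)
dark ((300.5, 162.0), 13.82941722869873) 125.0
bucket rim pt z=200..300 [array([ 763., -141.,    0.]), array([ 699., -118.,  200.]), array([ 667., -106.,  300.])]
```

View pics/z1.png

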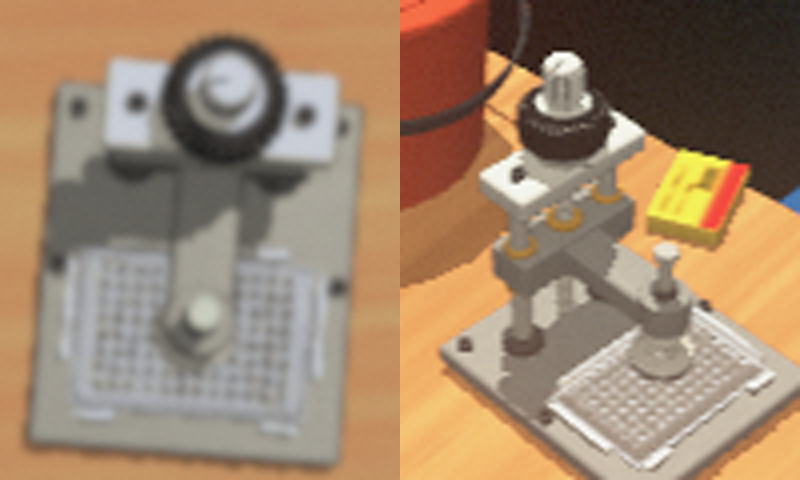

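The crop shows the ring circle centred at crop (225,100) → px (301.2,160), lock knob top near (302,155.5) in top view and (256.3,155) in scene view. There is a dark index dash on the knob's cap; the base corners are also readable.

Run:
```python
from h import *
t=np.load("top.npz");s=np.load("scene.npz")
T=lambda x,y:(245+x/4-.4,135+y/4-.4); S=lambda x,y:(215+(x-400)/4-.4,140+y/4-.4)
g=[ray(t,T(*p),20) for p in((58,82),(360,105),(340,465),(28,442))]
print("corners",np.round(g,1)); c=np.mean(g,0);print("base",c.round(1))
f=(g[0]+g[1]-g[2]-g[3])/2;l=(g[0]+g[3]-g[1]-g[2])/2;print(np.linalg.norm(f),np.linalg.norm(l),np.arctan2(f[1],f[0]),np.arctan2(-l[0],l[1]))
yaw=(np.arctan2(f[1],f[0])+np.arctan2(-l[0],l[1]))/2
print("axis from base",c[:2]+60*np.array([np.cos(yaw),np.sin(yaw)]),yaw)
b=[ray(t,T(*p),170) for p in((108,58),(340,75))];d=b[0]-b[1];print("bridge yaw",np.arctan2(-d[0],d[1]),np.linalg.norm(d))
print("ring",ray(t,T(225,100),202).round(1)," lock top",ray(t,T(228,82),241).round(1),"scene lock top",ray(s,S(565,62),241).round(1))
# finer: ring outline and knob in top
im=t["color"].astype(int)
for n,p in(("axis",None),):
  for z in (183,209,241): print(z)
# bucket height from two views: near rim
for z in(150,200,250,300): print(z,"bucket rim front top",ray(t,(325,75),z).round(), "scene right rim",ray(s,(242,130),z).round(),"top right rim",ray(t,(391,40),z).round())
```

```text
corners [[ 630.7   10.    20. ]
 [ 614.7 -155.5   20. ]
 [ 417.9 -138.3   20. ]
 [ 433.7   29.7   20. ]]
base [524.3 -63.5  20. ]
197.77806666729148 167.55449851130084 -0.09360481428653351 -0.09511893144496579
axis from base [583.98951624 -69.16377395] -0.09436187286574965
bridge yaw -0.09320204084108964 110.86730340420912
ring [582.5 -69.6 202. ]  lock top [582.8 -68.6 241. ] scene lock top [580.3 -69.8 241. ]
183
209
241
150 bucket rim front top [ 762. -125.  150.] scene right rim [ 782. -234.  150.] top right rim [ 832. -259.  150.]
200 bucket rim front top [ 743. -119.  200.] scene right rim [ 728. -177.  200.] top right rim [ 810. -247.  200.]
250 bucket rim front top [ 725. -113.  250.] scene right rim [ 674. -121.  250.] top right rim [ 788. -234.  250.]
300 bucket rim front top [ 706. -108.  300.] scene right rim [619. -64. 300.] top right rim [ 766. -221.  300.]
```

```bash
python3 -m pendant '[[[0,0,-0.035],[0,0,0],0.09],[[0.02,-0.01,-0.066],[0,0,0.05],0.09],[[0.055,-0.024,-0.066],[0,0,0.15],0.09],[[0.09,-0.04,-0.066],[0,0,0.25],0.09],[[0.125,-0.055,-0.066],[0,0,0.35],0.09],[[0.16,-0.07,-0.066],[0,0,0.45],0.09],[[0.195,-0.085,-0.066],[0,0,0.529],0.09],[[0.23,-0.1,-0.066],[0,0,0.529],0.09],[[0.265,-0.116,-0.066],[0,0,0.529],0.09],[[0.3,-0.131,-0.066],[0,0,0.529],0.09]]'
```

```text
time: 0.93
tool_pos: [437.5, -231.8, 470.5]
tcp_rot: [-3.141, 0.0, -0.1]
contact_force: [0.3, -0.1, -0.5]
grip_width: 90.3
```

```bash
python3 -m pendant '[[[0.022,-0.03,0],[0,0,0],0.09],[[0.044,-0.06,0],[0,0,0],0.09],[[0.066,-0.09,0],[0,0,0],0.09],[[0.088,-0.12,0],[0,0,0],0.09],[[0.11,-0.15,0],[0,0,0],0.09],[[0.128,-0.1763,0],[0,0,0],0.09],[[0.1284,-0.1763,0],[0,0,0],0.09],[[0.1284,-0.1763,0],[0,0,0],0.09]]'
python3 - <<'E'
from plant import capture,get_obs
from h import *
o=get_obs();print(o["tool_pos"].round(2) if hasattr(o["tool_pos"],'round') else o["tool_pos"],np.round(o["contact_force"],2),np.round(o["moment"],3))
s=capture("scene");np.savez("s1.npz",**s);crop(s,190,60,130,130,5,"pics/s1.png")
E
```

```text
time: 1.6
tool_pos: [582.8, -69.6, 469.6]
tcp_rot: [3.142, 0.002, -0.097]
contact_force: [-1.1, -0.5, -0.3]
grip_width: 90.6
[582.8  -69.6  469.62] [-1.11 -0.5  -0.33] [ 0.025  0.031 -0.007]
```

View pics/s1.png

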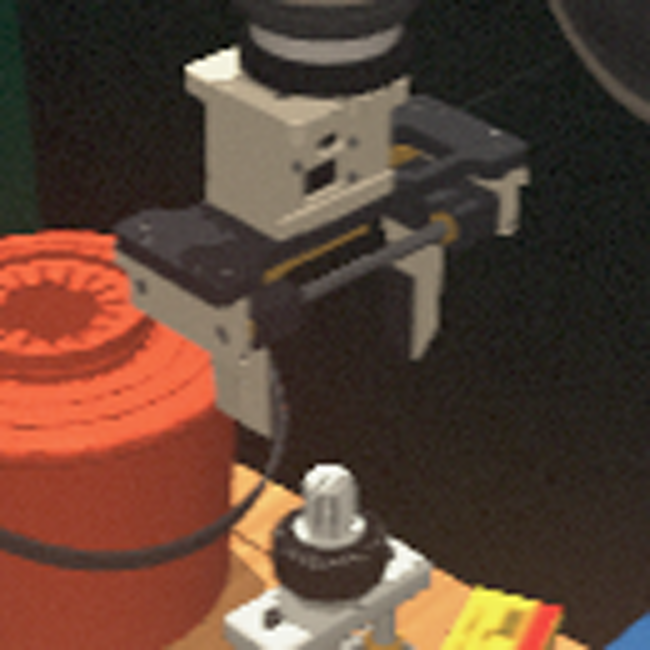

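The open gripper is centred above the lock knob (crop (330,490)), and it hangs clear of the bucket. Descending and closing.

```bash
python3 -m pendant '[[[0,0,0.03],[0,0,0],0.09],[[0,0,0.055],[0,0,0],0.08],[[0,0,0.07],[0,0,0],0.06],[[0,0,0.077],[0,0,0],0.045],[[0,0,0.077],[0,0,0],0.035],[[0,0,0.077],[0,0,0],0.03],[[0,0,0.077],[0,0,0],0.02],[[0,0,0.077],[0,0,0],0.01],[[0,0,0.077],[0,0,0],0.01],[[0,0,0.077],[0,0,0],0.01]]'; python3 -c "
from plant import get_obs
import numpy as np
o=get_obs();print(np.round(o['tool_pos'],2),np.round(o['contact_force'],2),np.round(o['moment'],3),o['grip_width'])"
```

```text
time: 2.48
tool_pos: [582.1, -71.0, 394.5]
tcp_rot: [3.141, -0.001, -0.1]
contact_force: [0.6, -0.2, 0.1]
grip_width: 34.8
[582.1  -71.02 394.46] [ 0.63 -0.16  0.13] [ 0.014  0.083 -0.024] 34.81927760917707
```

```bash
cat > st.py <<'E'
from plant import get_obs
import numpy as np
o=get_obs();print(round(o['time'],2),np.round(o['tool_pos'],2),np.round(o['tcp_rot'],3),np.round(o['contact_force'],2),"M",np.round(o['moment'],3),"g",round(o['grip_width'],1),"q6",np.round(o['joint_positions'][5],3))
E
python3 -m pendant '[[[0,0,0],[0,0,0],0.01],[[0,0,0],[0,0,0],0.01],[[0,0,0],[0,0,0],0.01],[[0,0,0],[0,0,0],0.01]]'; python3 st.py
```

```text
time: 2.82
tool_pos: [582.2, -69.7, 394.2]
tcp_rot: [-3.139, -0.001, -0.099]
contact_force: [0.3, 6.1, 1.7]
grip_width: 25.5
2.82 [582.23 -69.69 394.23] [-3.139e+00 -1.000e-03 -9.900e-02] [0.31 6.05 1.72] M [ 1.08  -0.095  0.027] g 25.5 q6 1.419
```

```bash
python3 -m pendant '[[[0,-0.0007,0],[0,0,0],0.01],[[0,-0.0007,0],[0,0,0],0.01],[[0,-0.0007,0],[0,0,0],0.01]]'; python3 st.py
```

```text
time: 3.07
tool_pos: [582.2, -69.5, 394.2]
tcp_rot: [-3.14, -0.001, -0.1]
contact_force: [0.8, 5.6, 2.7]
grip_width: 25.3
3.07 [582.24 -69.45 394.21] [-3.14e+00 -1.00e-03 -1.00e-01] [0.76 5.61 2.66] M [ 1.012 -0.087 -0.022] g 25.3 q6 1.42
```

```bash
python3 -m pendant '[[[0,-0.0007,0],[0,0,-0.05],0.01],[[0,-0.0007,0],[0,0,-0.1],0.01],[[0,-0.0007,0],[0,0,-0.15],0.01],[[0,-0.0007,0],[0,0,-0.2],0.01],[[0,-0.0007,0],[0,0,-0.25],0.01],[[0,-0.0007,0],[0,0,-0.3],0.01]]'; python3 st.py
```

```text
time: 3.57
tool_pos: [582.3, -69.4, 394.2]
tcp_rot: [-3.141, -0.001, 0.202]
contact_force: [-0.2, 3.3, 2.4]
grip_width: 25.4
3.57 [582.28 -69.36 394.17] [-3.141e+00 -1.000e-03  2.020e-01] [-0.24  3.27  2.38] M [ 0.537 -0.002 -0.076] g 25.4 q6 1.119
```

```bash
python3 -m pendant '[[[0,0,0],[0,0,-0.08],0.01],[[0,0,0],[0,0,-0.16],0.01],[[0,0,0],[0,0,-0.24],0.01],[[0,0,0],[0,0,-0.32],0.01],[[0,0,0],[0,0,-0.4],0.01],[[0,0,0],[0,0,-0.48],0.01],[[0,0,0],[0,0,-0.54],0.01],[[0,0,0],[0,0,-0.6],0.01]]'
python3 - <<'E'
import runpy;runpy.run_path("st.py")
from plant import capture
from h import *
s=capture("scene");t=capture("top");np.savez("s2.npz",**s)
a=np.hstack([cv2.resize(s["color"][140:260,215:315,::-1],(400,480),interpolation=2),cv2.resize(t["color"][105:225,245:345,::-1],(400,480),interpolation=2)])
cv2.imwrite("pics/s2.png",a)
E
```

```text
time: 4.23
tool_pos: [582.4, -69.6, 394.2]
tcp_rot: [3.14, -0.001, 0.803]
contact_force: [0.7, 1.7, 3.1]
grip_width: 25.4
4.23 [582.41 -69.64 394.2 ] [ 3.14e+00 -1.00e-03  8.03e-01] [0.75 1.67 3.07] M [ 0.348 -0.198 -0.052] g 25.4 q6 0.518
```

View pics/s2.png

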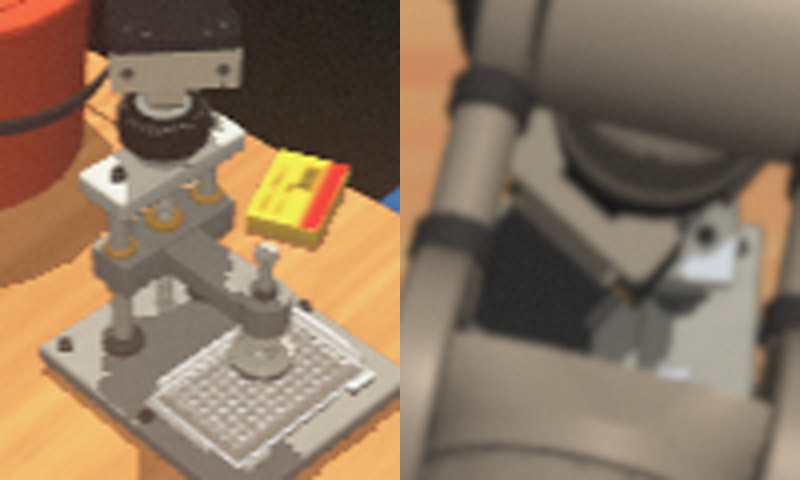

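The ring is in place, and the steady 0.05–0.06 N m matches the lock knob turning. Opening, then lowering to the ring and closing.

```bash
python3 -m pendant '[[[0,0,0],[0,0,0],0.09],[[0,0,0],[0,0,0],0.09],[[0,0,0],[0,0,0],0.09],[[0,0,0],[0,0,0],0.09],[[0,0,0],[0,0,0],0.09],[[0,0,0],[0,0,0],0.09],[[0,0,0],[0,0,0],0.09],[[0,0,0],[0,0,0],0.09],[[0,0,0],[0,0,0],0.09]]'; python3 st.py
```

```text
time: 5.08
tool_pos: [582.2, -69.6, 393.7]
tcp_rot: [3.142, 0.0, 0.8]
contact_force: [-0.5, 0.5, 0.1]
grip_width: 80.6
5.08 [582.21 -69.64 393.69] [3.142 0.    0.8  ] [-0.53  0.5   0.07] M [-0.027  0.045  0.013] g 80.6 q6 0.521
```

```bash
python3 -m pendant '[[[0,0,0],[0,0,0],0.09],[[0,0,0.01],[0,0,0],0.09],[[0,0,0.02],[0,0,0],0.09],[[0,0,0.028],[0,0,0],0.08],[[0,0,0.032],[0,0,0],0.07],[[0,0,0.032],[0,0,0],0.06],[[0,0,0.032],[0,0,0],0.05],[[0,0,0.032],[0,0,0],0.05],[[0,0,0.032],[0,0,0],0.05],[[0,0,0.032],[0,0,0],0.05]]';python3 st.py; python3 -m pendant '[[[0,0,0],[0,0,0],0.05],[[0,0,0],[0,0,0],0.05]]'; python3 st.py
```

```text
time: 5.92
tool_pos: [582.4, -69.7, 362.0]
tcp_rot: [3.141, -0.0, 0.8]
contact_force: [0.4, -1.3, -0.4]
grip_width: 59.6
5.92 [582.35 -69.69 362.04] [ 3.141 -0.     0.8  ] [ 0.39 -1.28 -0.45] M [-0.077 -0.142 -0.003] g 59.6 q6 0.521
time: 6.08
tool_pos: [582.3, -69.7, 362.0]
tcp_rot: [3.141, -0.0, 0.8]
contact_force: [0.6, 0.7, 0.6]
grip_width: 58.8
6.08 [582.34 -69.72 362.02] [ 3.141 -0.     0.8  ] [0.61 0.69 0.56] M [-0.062 -0.25  -0.005] g 58.8 q6 0.521
```

```bash
python3 -m pendant '[[[0,0,0],[0,0,0.05],0.05],[[0,0,0],[0,0,0.1],0.05],[[0,0,0],[0,0,0.15],0.05],[[0,0,0],[0,0,0.2],0.05],[[0,0,0],[0,0,0.25],0.05]]';python3 st.py; python3 -m pendant '[[[0,0,0],[0,0,0.05],0.05],[[0,0,0],[0,0,0.1],0.05],[[0,0,0],[0,0,0.15],0.05]]'; python3 st.py;  python3 -m pendant '[[[0,0,0],[0,0,0],0.05],[[0,0,0],[0,0,0],0.05]]'; python3 st.py; python3 st.py
```

```text
time: 6.5
tool_pos: [582.2, -69.5, 362.0]
tcp_rot: [3.141, -0.0, 0.548]
contact_force: [0.2, -0.1, 0.2]
grip_width: 59.1
6.5 [582.25 -69.54 362.01] [ 3.141 -0.     0.548] [ 0.22 -0.14  0.25] M [-0.02  -0.117  0.082] g 59.1 q6 0.774
time: 6.75
tool_pos: [582.2, -69.5, 362.0]
tcp_rot: [3.141, -0.0, 0.398]
contact_force: [0.8, 0.6, 0.2]
grip_width: 59.1
6.75 [582.23 -69.46 362.03] [ 3.141 -0.     0.398] [0.81 0.62 0.24] M [ 0.115 -0.026  0.077] g 59.1 q6 0.924
time: 6.92
tool_pos: [582.2, -69.5, 362.0]
tcp_rot: [3.142, -0.0, 0.401]
contact_force: [0.5, 1.2, 0.7]
grip_width: 59.6
6.92 [582.2  -69.48 362.02] [ 3.142 -0.     0.401] [0.52 1.24 0.69] M [ 0.133 -0.056 -0.192] g 59.6 q6 0.92
6.92 [582.2  -69.48 362.02] [ 3.142 -0.     0.401] [0.52 1.24 0.69] M [ 0.133 -0.056 -0.192] g 59.6 q6 0.92
```

```bash
python3 -m pendant '[[[0,0,0],[0,0,0.01],0.05],[[0,0,0],[0,0,0.02],0.05]]' >/dev/null;python3 st.py
python3 -m pendant '[[[0,0,0],[0,0,0.01],0.05],[[0,0,0],[0,0,0.02],0.05]]' >/dev/null;python3 st.py
python3 -m pendant '[[[0,0,0],[0,0,0.01],0.05],[[0,0,0],[0,0,0.02],0.05]]' >/dev/null;python3 st.py
python3 -m pendant '[[[0,0,0],[0,0,0.01],0.05],[[0,0,0],[0,0,0.02],0.05]]' >/dev/null;python3 st.py
python3 -m pendant '[[[0,0,0],[0,0,0.01],0.05],[[0,0,0],[0,0,0.02],0.05]]' >/dev/null;python3 st.py
```

```text
7.08 [582.21 -69.44 362.01] [ 3.142 -0.     0.38 ] [0.28 2.02 2.41] M [ 0.264 -0.013  0.072] g 59.6 q6 0.941
7.25 [582.21 -69.44 361.98] [-3.142 -0.     0.359] [-0.29  1.96  3.92] M [0.354 0.093 0.069] g 59.2 q6 0.962
7.42 [582.21 -69.45 361.97] [-3.142 -0.     0.339] [-0.37  2.55  5.28] M [0.487 0.051 0.038] g 59.6 q6 0.982
7.58 [582.21 -69.46 361.99] [-3.142 -0.     0.319] [-0.23  4.02  5.2 ] M [0.543 0.083 0.079] g 59.8 q6 1.002
7.75 [582.21 -69.44 361.97] [-3.141 -0.     0.299] [-0.8   3.76  5.44] M [0.514 0.111 0.167] g 59.5 q6 1.022
```

```bash
cat > trk.py <<'E'
from plant import capture
from h import *
import runpy
s=capture("scene");r=np.load("s2.npz")
G=lambda c:cv2.cvtColor(c["color"],cv2.COLOR_RGB2GRAY).astype(np.float32)
a,b=G(r),G(s)
def tm(n,u0,v0,u1,v1):
    k=4;T=cv2.resize(a[v0:v1,u0:u1],None,fx=k,fy=k,interpolation=2);m=8
    W=cv2.resize(b[v0-m:v1+m,u0-m:u1+m],None,fx=k,fy=k,interpolation=2)
    R=cv2.matchTemplate(W,T,cv2.TM_CCOEFF_NORMED);_,v,_,p=cv2.minMaxLoc(R);print(n,"shift px",(p[0]/k-m,p[1]/k-m),round(v,3))
tm("xhead",239,196,262,212);tm("footscrew",278,198,288,210);tm("footdisc",272,223,289,236);tm("ringpillarcap",234,180,250,190)
ax=np.array([582.3,-69.5]);f=ax+95*np.array([-np.cos(.094),np.sin(.094)])
for z in(95,85):print(z,proj(s,[*ax,z]).round(2),proj(s,[*f,z-50]).round(2))
runpy.run_path("st.py")
np.savez("now.npz",**s);crop(s,215,140,100,120,5,"pics/now.png")
E
python3 trk.py
```

```text
xhead shift px (0.0, 1.25) 0.913
footscrew shift px (0.25, 0.25) 0.939
footdisc shift px (0.0, 1.25) 0.833
ringpillarcap shift px (0.0, 0.0) 0.928
95 [[255.52 198.76]] [[279.89 229.74]]
85 [[255.54 201.49]] [[279.77 232.32]]
7.8 [582.2  -69.43 361.99] [-3.141 -0.     0.298] [-0.72  2.56  4.52] M [0.547 0.133 0.015] g 59.3 q6 1.023
```

```bash
python3 -m pendant '[[[0,0,0],[0,0,0.01],0.05],[[0,0,0],[0,0,0.02],0.05]]' >/dev/null;python3 st.py
python3 -m pendant '[[[0,0,0],[0,0,0.01],0.05],[[0,0,0],[0,0,0.02],0.05]]' >/dev/null;python3 st.py
python3 -m pendant '[[[0,0,0],[0,0,0.01],0.05],[[0,0,0],[0,0,0.02],0.05]]' >/dev/null;python3 st.py
python3 -m pendant '[[[0,0,0],[0,0,0.01],0.05],[[0,0,0],[0,0,0.02],0.05]]' >/dev/null;python3 st.py
python3 -m pendant '[[[0,0,0],[0,0,0.01],0.05],[[0,0,0],[0,0,0.02],0.05]]' >/dev/null;python3 st.py
```

```text
7.97 [582.21 -69.43 361.98] [-3.141 -0.     0.279] [-1.39  3.44  5.41] M [0.59  0.126 0.012] g 59.3 q6 1.042
8.13 [582.2  -69.41 362.  ] [-3.141 -0.     0.259] [-1.16  5.32  5.54] M [0.571 0.176 0.14 ] g 59.4 q6 1.062
8.3 [582.2  -69.4  361.97] [-3.141 -0.     0.239] [-1.84  4.13  5.73] M [0.611 0.132 0.065] g 59.6 q6 1.082
8.47 [582.19 -69.38 361.99] [-3.141 -0.     0.219] [-0.48  5.04  4.91] M [0.637 0.173 0.071] g 59.3 q6 1.102
8.63 [582.19 -69.38 361.97] [-3.141 -0.     0.199] [-1.    3.46  5.08] M [0.601 0.17  0.11 ] g 59.3 q6 1.122
```

```bash
python3 trk.py
```

```text
xhead shift px (0.0, 1.75) 0.883
footscrew shift px (0.25, 0.25) 0.903
footdisc shift px (0.0, 1.5) 0.831
ringpillarcap shift px (0.0, 0.0) 0.908
95 [[255.52 198.76]] [[279.89 229.74]]
85 [[255.54 201.49]] [[279.77 232.32]]
8.68 [582.2  -69.35 361.96] [-3.141 -0.     0.198] [-0.52  4.79  5.63] M [ 0.581  0.175 -0.025] g 59.5 q6 1.123
```

View pics/now.png

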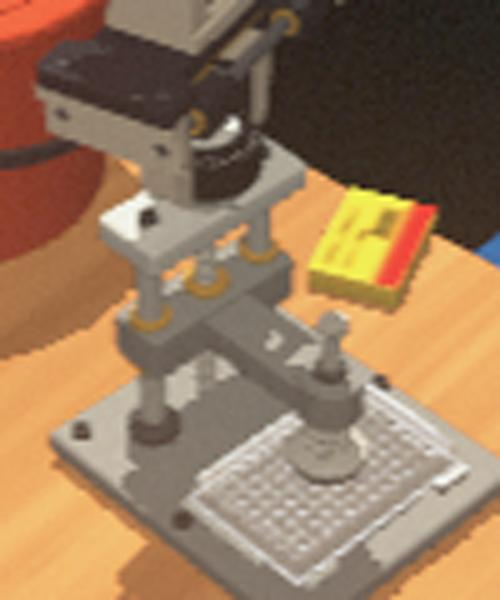

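The foot disc (crop (325,455)) is still dropping with the crosshead, whose shift agrees with the turn commanded so far. I'll step on with finer torque readings.

```bash
cat > m.py <<'E'
from plant import get_obs
o=get_obs();print(round(o['time'],2),"yaw",round(o['tcp_rot'][2],3),"Mz",round(o['moment'][2],3),"tau6",round(o['tau'][5],3),"dq6",round(o['dq'][5],3))
E
python3 -m pendant '[[[0,0,0],[0,0,0.01],0.05]]' >/dev/null;python3 m.py
python3 -m pendant '[[[0,0,0],[0,0,0.01],0.05]]' >/dev/null;python3 m.py
python3 -m pendant '[[[0,0,0],[0,0,0.01],0.05]]' >/dev/null;python3 m.py
python3 -m pendant '[[[0,0,0],[0,0,0.01],0.05]]' >/dev/null;python3 m.py
python3 -m pendant '[[[0,0,0],[0,0,0.01],0.05]]' >/dev/null;python3 m.py
python3 -m pendant '[[[0,0,0],[0,0,0.01],0.05]]' >/dev/null;python3 m.py
python3 -m pendant '[[[0,0,0],[0,0,0.01],0.05]]' >/dev/null;python3 m.py
python3 -m pendant '[[[0,0,0],[0,0,0.01],0.05]]' >/dev/null;python3 m.py
```

```text
8.77 yaw 0.189 Mz 0.111 tau6 -0.147 dq6 0.129
8.85 yaw 0.179 Mz 0.068 tau6 -0.088 dq6 0.122
8.93 yaw 0.169 Mz 0.023 tau6 -0.073 dq6 0.121
9.02 yaw 0.159 Mz 0.066 tau6 -0.072 dq6 0.119
9.1 yaw 0.149 Mz 0.154 tau6 -0.072 dq6 0.119
9.18 yaw 0.139 Mz 0.052 tau6 -0.072 dq6 0.121
9.27 yaw 0.129 Mz 0.097 tau6 -0.071 dq6 0.12
9.35 yaw 0.119 Mz 0.117 tau6 -0.071 dq6 0.12
```

tau6 is very clean: a steady −0.072 in free travel. It makes a good contact detector.

```bash
python3 -m pendant '[[[0,0,0],[0,0,0.01],0.05],[[0,0,0],[0,0,0.02],0.05]]' >/dev/null;python3 m.py
python3 -m pendant '[[[0,0,0],[0,0,0.01],0.05],[[0,0,0],[0,0,0.02],0.05]]' >/dev/null;python3 m.py
python3 -m pendant '[[[0,0,0],[0,0,0.01],0.05],[[0,0,0],[0,0,0.02],0.05]]' >/dev/null;python3 m.py
python3 -m pendant '[[[0,0,0],[0,0,0.01],0.05],[[0,0,0],[0,0,0.02],0.05]]' >/dev/null;python3 m.py
python3 -m pendant '[[[0,0,0],[0,0,0.01],0.05],[[0,0,0],[0,0,0.02],0.05]]' >/dev/null;python3 m.py
```

```text
9.52 yaw 0.099 Mz 0.075 tau6 -0.071 dq6 0.12
9.68 yaw 0.079 Mz 0.107 tau6 -0.071 dq6 0.12
9.85 yaw 0.059 Mz 0.057 tau6 -0.071 dq6 0.119
10.02 yaw 0.039 Mz 0.096 tau6 -0.071 dq6 0.119
10.18 yaw 0.019 Mz 0.037 tau6 -0.071 dq6 0.12
```

```bash
python3 -m pendant '[[[0,0,0],[0,0,0.01],0.05],[[0,0,0],[0,0,0.02],0.05],[[0,0,0],[0,0,0.03],0.05]]' >/dev/null;python3 m.py
python3 -m pendant '[[[0,0,0],[0,0,0.01],0.05],[[0,0,0],[0,0,0.02],0.05],[[0,0,0],[0,0,0.03],0.05]]' >/dev/null;python3 m.py
python3 -m pendant '[[[0,0,0],[0,0,0.01],0.05],[[0,0,0],[0,0,0.02],0.05],[[0,0,0],[0,0,0.03],0.05]]' >/dev/null;python3 m.py
```

```text
10.43 yaw -0.011 Mz 0.079 tau6 -0.071 dq6 0.119
10.68 yaw -0.041 Mz 0.12 tau6 -0.071 dq6 0.12
10.93 yaw -0.071 Mz 0.045 tau6 -0.071 dq6 0.119
```

```bash
python3 -m pendant '[[[0,0,0],[0,0,0.01],0.05],[[0,0,0],[0,0,0.02],0.05],[[0,0,0],[0,0,0.03],0.05]]' >/dev/null;python3 m.py
python3 -m pendant '[[[0,0,0],[0,0,0.01],0.05],[[0,0,0],[0,0,0.02],0.05],[[0,0,0],[0,0,0.03],0.05]]' >/dev/null;python3 m.py
python3 -m pendant '[[[0,0,0],[0,0,0.01],0.05],[[0,0,0],[0,0,0.02],0.05],[[0,0,0],[0,0,0.03],0.05]]' >/dev/null;python3 m.py
python3 trk.py
```

```text
11.18 yaw -0.101 Mz 0.02 tau6 -0.071 dq6 0.119
11.43 yaw -0.131 Mz 0.065 tau6 -0.071 dq6 0.12
11.68 yaw -0.161 Mz 0.099 tau6 -0.071 dq6 0.119
xhead shift px (0.0, 2.75) 0.857
footscrew shift px (0.25, 0.25) 0.78
footdisc shift px (0.0, 2.75) 0.814
ringpillarcap shift px (0.0, 0.0) 0.828
95 [[255.52 198.76]] [[279.89 229.74]]
85 [[255.54 201.49]] [[279.77 232.32]]
11.73 [582.19 -69.14 361.97] [-3.141 -0.    -0.162] [-0.41  5.54  5.56] M [0.77  0.156 0.018] g 59.4 q6 1.483
```

```bash
python3 -m pendant '[[[0,0,0],[0,0,0.01],0.05],[[0,0,0],[0,0,0.02],0.05],[[0,0,0],[0,0,0.03],0.05]]' >/dev/null;python3 m.py
python3 -m pendant '[[[0,0,0],[0,0,0.01],0.05],[[0,0,0],[0,0,0.02],0.05],[[0,0,0],[0,0,0.03],0.05]]' >/dev/null;python3 m.py
python3 -m pendant '[[[0,0,0],[0,0,0.01],0.05],[[0,0,0],[0,0,0.02],0.05],[[0,0,0],[0,0,0.03],0.05]]' >/dev/null;python3 m.py
```

```text
11.98 yaw -0.191 Mz 0.045 tau6 -0.072 dq6 0.119
12.23 yaw -0.221 Mz 0.074 tau6 -0.071 dq6 0.119
12.48 yaw -0.251 Mz 0.095 tau6 -0.071 dq6 0.119
```

```bash
python3 -m pendant '[[[0,0,0],[0,0,0.01],0.05],[[0,0,0],[0,0,0.02],0.05],[[0,0,0],[0,0,0.03],0.05]]' >/dev/null;python3 m.py
python3 -m pendant '[[[0,0,0],[0,0,0.01],0.05],[[0,0,0],[0,0,0.02],0.05],[[0,0,0],[0,0,0.03],0.05]]' >/dev/null;python3 m.py
python3 -m pendant '[[[0,0,0],[0,0,0.01],0.05],[[0,0,0],[0,0,0.02],0.05]]' >/dev/null;python3 m.py
```

```text
12.73 yaw -0.281 Mz 0.095 tau6 -0.059 dq6 0.118
12.98 yaw -0.311 Mz 0.085 tau6 -0.036 dq6 0.117
13.15 yaw -0.331 Mz 0.141 tau6 -0.021 dq6 0.119
```

Contact was at yaw ≈ −0.268; torque is now up 0.05 N m, so the load is about 5 N. 0.05 rad more gives about 9 N.

```bash
python3 -m pendant '[[[0,0,0],[0,0,0.01],0.05],[[0,0,0],[0,0,0.02],0.05],[[0,0,0],[0,0,0.03],0.05]]' >/dev/null;python3 m.py
python3 -m pendant '[[[0,0,0],[0,0,0.01],0.05],[[0,0,0],[0,0,0.02],0.05]]' >/dev/null;python3 m.py
python3 -m pendant '[[[0,0,0],[0,0,0],0.05],[[0,0,0],[0,0,0],0.05],[[0,0,0],[0,0,0],0.05]]' >/dev/null;python3 m.py; python3 trk.py
```

```text
13.4 yaw -0.361 Mz 0.158 tau6 0.002 dq6 0.119
13.57 yaw -0.381 Mz 0.178 tau6 0.017 dq6 0.118
13.82 yaw -0.381 Mz -0.031 tau6 -0.027 dq6 0.0
xhead shift px (0.0, 3.25) 0.836
footscrew shift px (0.25, 0.25) 0.71
footdisc shift px (0.0, 2.75) 0.745
ringpillarcap shift px (-0.25, 0.0) 0.834
95 [[255.52 198.76]] [[279.89 229.74]]
85 [[255.54 201.49]] [[279.77 232.32]]
13.87 [582.22 -68.99 361.98] [-3.14   0.    -0.381] [-0.51  5.48  4.43] M [ 0.919  0.177 -0.059] g 59.4 q6 1.702
```

```bash
python3 -m pendant '[[[0,0,0],[0,0,0],0.09],[[0,0,0],[0,0,0],0.09],[[0,0,0],[0,0,0],0.09],[[0,0,0],[0,0,0],0.09],[[0,0,0],[0,0,0],0.09],[[0,0,0],[0,0,0],0.09],[[0,0,-0.01],[0,0,0],0.09],[[0,0,-0.02],[0,0,0],0.09],[[0,0,-0.03],[0,0,0],0.09],[[0,0,-0.033],[0,0,0],0.09]]';python3 m.py; python3 -m pendant '[[[0,0,0],[0,0,-0.1],0.08],[[0,0,0],[0,0,-0.2],0.08],[[0,0,0],[0,0,-0.3],0.08],[[0,0,0],[0,0,-0.4],0.08],[[0,0,0],[0,0,-0.5],0.08],[[0,0,0],[0,0,-0.6],0.08],[[0,0,0],[0,0,-0.7],0.08],[[0,0,0],[0,0,-0.8],0.08],[[0,0,0],[0,0,-0.9],0.08],[[0,0,0],[0,0,-0.98],0.08]]'; python3 trk.py
```

```text
time: 14.7
tool_pos: [582.5, -69.7, 397.6]
tcp_rot: [-3.141, -0.004, -0.38]
contact_force: [0.2, 0.3, 0.2]
grip_width: 89.9
14.7 yaw -0.38 Mz -0.001 tau6 -0.0 dq6 -0.0
time: 15.53
tool_pos: [582.2, -69.6, 395.4]
tcp_rot: [3.141, -0.001, 0.605]
contact_force: [0.3, 0.0, 0.3]
grip_width: 79.9
xhead shift px (0.0, 3.25) 0.844
footscrew shift px (-0.25, 3.75) 0.584
footdisc shift px (0.0, 3.0) 0.871
ringpillarcap shift px (0.0, 0.0) 0.97
95 [[255.52 198.76]] [[279.89 229.74]]
85 [[255.54 201.49]] [[279.77 232.32]]
15.58 [582.18 -69.58 395.34] [ 3.141 -0.     0.609] [-0.12  0.99  0.25] M [ 0.013 -0.001  0.047] g 79.6 q6 0.713
```

View pics/now.png

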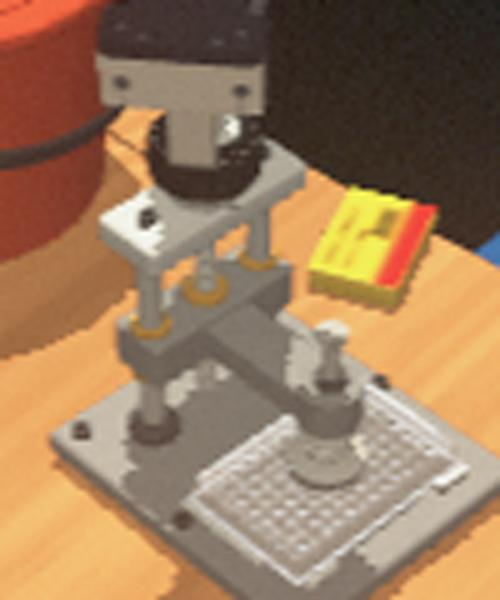

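The foot disc (crop (325,460)) now sits on the plate and the crosshead stayed put after release. Now gripping the lock knob.

```bash
python3 -m pendant '[[[0,0,0.001],[0,0,0],0.01],[[0,0,0.001],[0,0,0],0.01],[[0,0,0.001],[0,0,0],0.01],[[0,0,0.001],[0,0,0],0.01],[[0,0,0.001],[0,0,0],0.01],[[0,0,0.001],[0,0,0],0.01],[[0,0,0.001],[0,0,0],0.01],[[0,0,0.001],[0,0,0],0.01],[[0,0,0.001],[0,0,0],0.01],[[0,0,0.001],[0,0,0],0.01]]'; python3 -m pendant '[[[0,0,0],[0,0,0],0.01],[[0,0,0],[0,0,0],0.01],[[0,0,0],[0,0,0],0.01]]'; python3 m.py
```

```text
time: 16.42
tool_pos: [582.2, -69.7, 393.7]
tcp_rot: [3.141, 0.0, 0.6]
contact_force: [0.4, 0.1, 0.6]
grip_width: 25.1
time: 16.67
tool_pos: [582.2, -69.7, 393.7]
tcp_rot: [3.141, 0.0, 0.6]
contact_force: [0.8, -0.3, 0.2]
grip_width: 25.0
16.67 yaw 0.6 Mz -0.032 tau6 -0.018 dq6 -0.002
```

```bash
python3 -m pendant '[[[0,0,0],[0,0,0.04],0.01],[[0,0,0],[0,0,0.08],0.01],[[0,0,0],[0,0,0.12],0.01],[[0,0,0],[0,0,0.16],0.01],[[0,0,0],[0,0,0.2],0.01]]'>/dev/null; python3 m.py
python3 -m pendant '[[[0,0,0],[0,0,0.04],0.01],[[0,0,0],[0,0,0.08],0.01],[[0,0,0],[0,0,0.12],0.01],[[0,0,0],[0,0,0.16],0.01],[[0,0,0],[0,0,0.2],0.01]]'>/dev/null; python3 m.py
python3 -m pendant '[[[0,0,0],[0,0,0.04],0.01],[[0,0,0],[0,0,0.08],0.01],[[0,0,0],[0,0,0.12],0.01],[[0,0,0],[0,0,0.16],0.01],[[0,0,0],[0,0,0.2],0.01]]'>/dev/null; python3 m.py
python3 -m pendant '[[[0,0,0],[0,0,0.04],0.01],[[0,0,0],[0,0,0.08],0.01],[[0,0,0],[0,0,0.12],0.01],[[0,0,0],[0,0,0.16],0.01],[[0,0,0],[0,0,0.2],0.01]]'>/dev/null; python3 m.py
python3 -m pendant '[[[0,0,0],[0,0,0.01],0.01],[[0,0,0],[0,0,0.02],0.01],[[0,0,0],[0,0,0.03],0.01],[[0,0,0],[0,0,0.04],0.01],[[0,0,0],[0,0,0.05],0.01]]'>/dev/null; python3 m.py
python3 -m pendant '[[[0,0,0],[0,0,0.01],0.01],[[0,0,0],[0,0,0.02],0.01],[[0,0,0],[0,0,0.03],0.01],[[0,0,0],[0,0,0.04],0.01],[[0,0,0],[0,0,0.05],0.01]]'>/dev/null; python3 m.py
```

```text
17.08 yaw 0.398 Mz 0.029 tau6 -0.573 dq6 0.477
17.5 yaw 0.198 Mz 0.018 tau6 -0.572 dq6 0.475
17.92 yaw -0.002 Mz 0.076 tau6 -0.564 dq6 0.474
18.33 yaw -0.202 Mz 0.117 tau6 -0.553 dq6 0.475
18.75 yaw -0.25 Mz 0.059 tau6 -0.081 dq6 0.121
19.17 yaw -0.3 Mz 0.12 tau6 -0.07 dq6 0.119
```

```bash
python3 trk.py
```

```text
xhead shift px (0.0, 3.5) 0.84
footscrew shift px (-2.5, -0.75) 0.549
footdisc shift px (0.0, 2.75) 0.738
ringpillarcap shift px (-0.25, 0.0) 0.842
95 [[255.52 198.76]] [[279.89 229.74]]
85 [[255.54 201.49]] [[279.77 232.32]]
19.22 [582.16 -69.1  393.69] [-3.141e+00  1.000e-03 -3.010e-01] [0.3  5.28 2.5 ] M [1.078 0.172 0.035] g 25.1 q6 1.622
```

Turned back by 0.9 rad, so the knob is near its initial 1.2–1.4. Now slow steps until the hard stop shows in the torque.

```bash
python3 -m pendant '[[[0,0,0],[0,0,0.01],0.01],[[0,0,0],[0,0,0.02],0.01]]'>/dev/null; python3 m.py
python3 -m pendant '[[[0,0,0],[0,0,0.01],0.01],[[0,0,0],[0,0,0.02],0.01]]'>/dev/null; python3 m.py
python3 -m pendant '[[[0,0,0],[0,0,0.01],0.01],[[0,0,0],[0,0,0.02],0.01]]'>/dev/null; python3 m.py
python3 -m pendant '[[[0,0,0],[0,0,0.01],0.01],[[0,0,0],[0,0,0.02],0.01]]'>/dev/null; python3 m.py
```

```text
19.38 yaw -0.32 Mz 0.091 tau6 -0.086 dq6 0.121
19.55 yaw -0.34 Mz 0.068 tau6 -0.068 dq6 0.119
19.72 yaw -0.36 Mz 0.112 tau6 -0.067 dq6 0.119
19.88 yaw -0.38 Mz 0.092 tau6 -0.066 dq6 0.119
```

```bash
python3 -m pendant '[[[0,0,0],[0,0,0.01],0.01],[[0,0,0],[0,0,0.02],0.01]]'>/dev/null; python3 m.py
python3 -m pendant '[[[0,0,0],[0,0,0.01],0.01]]'>/dev/null; python3 m.py
python3 -m pendant '[[[0,0,0],[0,0,0.01],0.01]]'>/dev/null; python3 m.py
python3 -m pendant '[[[0,0,0],[0,0,0.01],0.01]]'>/dev/null; python3 m.py
python3 -m pendant '[[[0,0,0],[0,0,0.01],0.01]]'>/dev/null; python3 m.py
```

```text
20.05 yaw -0.4 Mz 0.091 tau6 -0.064 dq6 0.12
20.13 yaw -0.41 Mz 0.022 tau6 -0.064 dq6 0.119
20.22 yaw -0.42 Mz 0.137 tau6 -0.063 dq6 0.118
20.3 yaw -0.43 Mz 0.08 tau6 -0.063 dq6 0.12
20.38 yaw -0.44 Mz 0.105 tau6 -0.062 dq6 0.12
```

```bash
python3 -m pendant '[[[0,0,0],[0,0,0.01],0.01]]'>/dev/null; python3 m.py
python3 -m pendant '[[[0,0,0],[0,0,0.01],0.01]]'>/dev/null; python3 m.py
python3 -m pendant '[[[0,0,0],[0,0,0.01],0.01]]'>/dev/null; python3 m.py
python3 -m pendant '[[[0,0,0],[0,0,0.01],0.01]]'>/dev/null; python3 m.py
```

```text
20.47 yaw -0.45 Mz 0.096 tau6 -0.061 dq6 0.119
20.55 yaw -0.46 Mz 0.096 tau6 -0.061 dq6 0.12
20.63 yaw -0.47 Mz 0.081 tau6 -0.06 dq6 0.119
20.72 yaw -0.48 Mz 0.102 tau6 -0.06 dq6 0.12
```

```bash
python3 -m pendant '[[[0,0,0],[0,0,0.01],0.01]]'>/dev/null; python3 m.py
python3 -m pendant '[[[0,0,0],[0,0,0.01],0.01]]'>/dev/null; python3 m.py
python3 -m pendant '[[[0,0,0],[0,0,0.01],0.01]]'>/dev/null; python3 m.py
python3 -m pendant '[[[0,0,0],[0,0,0.01],0.01]]'>/dev/null; python3 m.py
```

```text
20.8 yaw -0.49 Mz 0.14 tau6 -0.059 dq6 0.12
20.88 yaw -0.5 Mz 0.088 tau6 -0.058 dq6 0.119
20.97 yaw -0.51 Mz 0.201 tau6 0.06 dq6 0.117
21.05 yaw -0.52 Mz 0.295 tau6 0.111 dq6 0.119
```

The stop shows sharply at yaw ≈ −0.503 (torque +0.17 N m within 0.02 rad), so the knob is home. Releasing and checking.

```bash
python3 -m pendant '[[[0,0,0],[0,0,0],0.01],[[0,0,0],[0,0,0],0.01]]'>/dev/null; python3 m.py; python3 trk.py | head -3; python3 -m pendant '[[[0,0,0],[0,0,0],0.07],[[0,0,0],[0,0,0],0.07],[[0,0,0],[0,0,0],0.07],[[0,0,0],[0,0,0],0.07],[[0,0,0],[0,0,0],0.07],[[0,0,-0.01],[0,0,0],0.07],[[0,0,-0.03],[0,0,0],0.07],[[0,0,-0.055],[0,0,0],0.07],[[0,0,-0.08],[0,0,0],0.07],[[0,0,-0.1],[0,0,0],0.07]]'; python3 trk.py
```

```text
21.22 yaw -0.52 Mz 0.171 tau6 0.217 dq6 -0.001
xhead shift px (0.0, 3.5) 0.841
footscrew shift px (0.0, 0.25) 0.724
footdisc shift px (0.0, 2.75) 0.751
time: 22.1
tool_pos: [582.0, -69.7, 496.6]
tcp_rot: [-3.141, -0.003, -0.52]
contact_force: [0.1, -0.4, -0.8]
grip_width: 70.3
xhead shift px (0.0, 3.5) 0.842
footscrew shift px (0.25, 0.25) 0.797
footdisc shift px (0.0, 2.75) 0.774
ringpillarcap shift px (0.0, 0.0) 0.916
95 [[255.52 198.76]] [[279.89 229.74]]
85 [[255.54 201.49]] [[279.77 232.32]]
22.15 [582.03 -69.66 500.71] [-3.139 -0.009 -0.52 ] [ 0.2  -0.69  2.73] M [0.074 0.023 0.009] g 69.9 q6 1.841
```

```bash
python3 -m pendant '[[[-0.006,0.03,0],[0,0,0],0.07],[[-0.012,0.06,0],[0,0,0],0.07],[[-0.018,0.09,0],[0,0,0],0.07],[[-0.024,0.12,0],[0,0,0],0.07],[[-0.03,0.15,0],[0,0,0],0.07],[[-0.036,0.18,0],[0,0,0],0.07],[[-0.045,0.213,0],[0,0,0],0.07],[[-0.05,0.243,0],[0,0,0],0.07],[[-0.05,0.273,0],[0,0,0],0.07],[[-0.05,0.3,0],[0,0,0],0.07]]'; python3 trk.py
python3 - <<'E'
from plant import capture
from h import *
t0=np.load("top.npz");t=capture("top");s0=np.load("scene.npz");s=np.load("now.npz")
z=lambda i,u,v,w,h:cv2.resize(i["color"][v:v+h,u:u+w,::-1],(400,300),interpolation=2)
cv2.imwrite("pics/fin.png",np.vstack([np.hstack([z(t0,280,142,40,30),z(t,280,142,40,30)]),np.hstack([z(s0,215,150,120,90),z(s,215,150,120,90)])]))
for n,a,b in(("top",t0,t),("scene",s0,s)):
    d=np.abs(a["color"].astype(int)-b["color"]).max(2)>50
    print(n,[cv2.boundingRect(c) for c in cv2.findContours(d.astype(np.uint8),0,2)[0] if cv2.contourArea(c)>25])
E
```

```text
time: 22.98
tool_pos: [388.3, -306.2, 494.7]
tcp_rot: [3.141, -0.001, -0.521]
contact_force: [0.7, 0.1, -0.0]
grip_width: 70.0
xhead shift px (0.0, 3.5) 0.844
footscrew shift px (-4.25, -1.25) 0.553
footdisc shift px (0.0, 3.0) 0.874
ringpillarcap shift px (0.0, 0.0) 0.916
95 [[255.52 198.76]] [[279.89 229.74]]
85 [[255.54 201.49]] [[279.77 232.32]]
23.03 [ 386.81 -309.49  494.36] [ 3.138e+00 -1.000e-03 -5.230e-01] [-0.94 -3.46  0.08] M [-0.059  0.072 -0.034] g 70.1 q6 1.266
top [(534, 390, 26, 30), (335, 377, 7, 8), (538, 361, 14, 10), (553, 357, 7, 10), (242, 354, 25, 11), (146, 350, 255, 70), (325, 277, 75, 41), (382, 192, 178, 228)]
scene [(372, 402, 50, 18), (486, 364, 22, 45), (423, 326, 12, 17), (498, 304, 43, 54), (373, 295, 18, 7), (331, 286, 91, 89), (521, 275, 20, 24), (374, 248, 29, 8), (333, 239, 68, 53), (401, 217, 53, 93), (278, 201, 7, 8), (355, 191, 12, 40), (254, 185, 11, 13), (453, 90, 41, 44), (466, 68, 41, 27), (365, 47, 11, 6), (416, 38, 37, 14), (472, 35, 79, 37), (344, 0, 69, 179)]
```

View pics/fin.png

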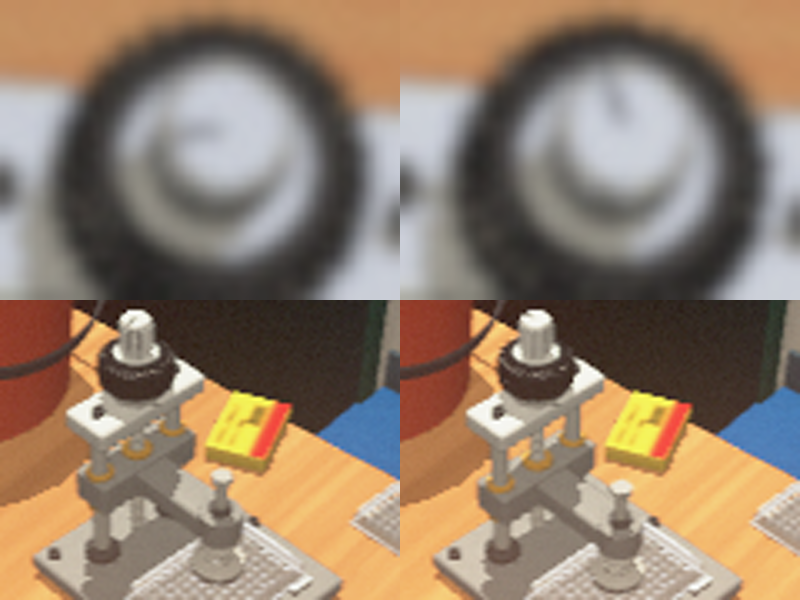

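The index dash went from pointing left to pointing up, about 77° clockwise (expected about 79°). The foot is down on the plate, and neither bystander has moved. Handing in.

```bash
python3 -m pendant '[[[0,0,0],[0,0,0],0.07],[[0,0,0],[0,0,0],0.07],[[0,0,0],[0,0,0],0.07]]'; python3 -c "
from plant import close_job
print(close_job())"
```

```text
time: 23.33
tool_pos: [390.2, -304.2, 494.0]
tcp_rot: [-3.141, -0.0, -0.519]
contact_force: [0.1, -0.2, 0.1]
grip_width: 70.0
the job is handed in; nothing more can be done
None
```

The well plate is clamped and the job is handed in at 23.3 s. I slackened the lock knob by 0.9 rad and turned the feed ring 1.18 rad clockwise. I then tightened the lock knob about 1.1 rad, until the wrist torque jumped at its hard stop, and backed the gripper clear.

**Foot load:** the foot met the plate after about 1.07 rad of ring turn, and I stopped about 0.11 rad later. From the torque rise I estimate about 9 N on the plate.

**Last checks:**
- **Knob position:** the mark on the lock knob turned about 77° clockwise overall, against about 79° expected.
- **Ring while locking:** tracking of the crosshead read 3.25 px before tightening and 3.5 px during and after. That is one step of the tracking resolution (about 0.09 rad of ring turn), so the camera alone can't rule out a shift that small. The torque trace showed no dragging until the stop, and I pushed at most 0.02 rad past it.
- **Bystanders:** the only large picture changes were the arm, its shadows and the crosshead. The spare plate and pipette showed none.

**Disagreements:**
- The moving torque on the ring read about 0.07 to 0.08 N m instead of the stated 0.14. I used only its rise to judge contact and load.
- The tracker's reading of the foot screw was unreliable because its match was poor, so I ignored it.

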